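Find the packed resin cartridge by its weight and present it to the code reader

TASK

One of the two look-alike steel cartridges in the grey stand is packed with resin and so is the heavier; find out which by hand: lift the one in the robot's left socket clear of the stand, hold it still for a second to feel its weight, put it back in its socket, then do the same with the right one. Then present the heavier cartridge to the code reader: hold it upright, centred over the round window, a few centimetres above it and touching nothing, and finish while still holding it there, with the lighter one standing in the stand. Keep both cartridges upright throughout and leave the other things on the bench where they are.

Things in the scene. Friction and masses are not known exactly. Their poses are not given: they have to be found in the camera images.
- cartridge_a: One of two outwardly identical upright steel resin cartridges. One of the two (either, drawn anew) is packed, 0.4 to 0.6 kg; the other is empty, 0.2 to 0.3 kg. Steel cylinder 36 mm in diameter, 80 mm tall, then a black cap 28 mm in diameter up to 92 mm and a 12 mm nipple up to 97 mm. Origin at the centre of its underside, z up its axis. Starts standing in one of the stand's two sockets.
- cartridge_b: One of two outwardly identical upright steel resin cartridges. One of the two (either, drawn anew) is packed, 0.4 to 0.6 kg; the other is empty, 0.2 to 0.3 kg. Steel cylinder 36 mm in diameter, 80 mm tall, then a black cap 28 mm in diameter up to 92 mm and a 12 mm nipple up to 97 mm. Origin at the centre of its underside, z up its axis. Starts standing in one of the stand's two sockets.
- stand: Fixed grey plastic block, 85 (x) by 210 (y) by 28 mm tall, with two round sockets 110 mm apart along its y axis. Origin at the centre of its underside on the bench, z up. Its y axis points to the robot's left, within about 0.4 rad.
- socket_left (a point): Centre of the floor of the stand's left socket (+y end of the stand, greater world y, the robot's left), 8 mm above the bench and 20 mm below the stand's top. The socket is 42 mm in diameter with a 3 mm chamfer; a standing cartridge has its origin here.
- socket_right (a point): The same for the right socket (-y end of the stand, the robot's right).
- reader: Fixed white code reader on the bench, 130 (x) by 120 (y) by 38 mm tall, with a grey ridge along its far (+x) edge up to 48 mm and a round window that looks up. It reads a cartridge's underside 10 to 80 mm above the window. Origin at the centre of its underside, z up.
- window (a point): Centre of the reader's round window, on its upper face, 40 mm above the bench; the window is 60 mm in diameter in a 72 mm aluminium ring. z up.
- jar: Bystander: white screw-top jar, 64 mm in diameter, 85 mm tall, loose. Origin at the centre of its underside. Leave alone.
- beaker: Bystander: glass beaker, 72 mm in diameter, 95 mm tall, loose. Origin at the centre of its underside. Leave alone.
- wrench: Bystander: steel wrench 150 mm long lying flat along its own x axis, loose. Leave alone.
- tipbox: Bystander: closed pipette-tip box, grey with a white lid, 85 (x) by 120 (y) by 58 mm tall, loose. Origin at the centre of its underside. Leave alone.
- mouse: Bystander: black computer mouse, 105 (x) by 60 (y) by 34 mm tall, loose. Origin at the centre of its underside. Leave alone.
Not all that is in view belongs to the job. Leave any red look-alike of the cartridge_a alone.

How it is judged (in metres and radians):
On the way, in this order (a step that is already met when the one before it is completed fails the run):
1. the cartridge of the left socket is held still and clear of the stand, the other standing in the right socket ((((height (world z) of cartridge_a above 0.045 m and contact force between cartridge_a and the fingers above 1 N and contact force between cartridge_a and stand below 0.05 N and contact force between cartridge_a and reader below 0.05 N and contact force between cartridge_a and cartridge_b below 0.05 N and linear speed of cartridge_a below 0.05 m/s) and (distance between cartridge_b and socket_right below 0.012 m and angle between cartridge_b's own z axis and vertical below 0.12 rad)) or ((height (world z) of cartridge_b above 0.045 m and contact force between cartridge_b and the fingers above 1 N and contact force between cartridge_b and stand below 0.05 N and contact force between cartridge_b and reader below 0.05 N and contact force between cartridge_b and cartridge_a below 0.05 N and linear speed of cartridge_b below 0.05 m/s) and (distance between cartridge_a and socket_right below 0.012 m and angle between cartridge_a's own z axis and vertical below 0.12 rad)))), for 0.3 s.
2. with the first back in the left socket, the other cartridge is held still and clear of the stand ((((height (world z) of cartridge_a above 0.045 m and contact force between cartridge_a and the fingers above 1 N and contact force between cartridge_a and stand below 0.05 N and contact force between cartridge_a and reader below 0.05 N and contact force between cartridge_a and cartridge_b below 0.05 N and linear speed of cartridge_a below 0.05 m/s) and (distance between cartridge_b and socket_left below 0.012 m and angle between cartridge_b's own z axis and vertical below 0.12 rad)) or ((height (world z) of cartridge_b above 0.045 m and contact force between cartridge_b and the fingers above 1 N and contact force between cartridge_b and stand below 0.05 N and contact force between cartridge_b and reader below 0.05 N and contact force between cartridge_b and cartridge_a below 0.05 N and linear speed of cartridge_b below 0.05 m/s) and (distance between cartridge_a and socket_left below 0.012 m and angle between cartridge_a's own z axis and vertical below 0.12 rad)))), for 0.3 s.
At the end, for the whole second after the job is handed in: Heavier cartridge in the fingers, at rest, upright within 0.2 rad, underside within 25 mm (level) of the window centre and 8 to 90 mm above it, touching neither reader, stand nor the other; lighter one (under 3.35 N on the stand) let go, upright in a socket (within 12 mm of its floor centre) ((((height (world z) of cartridge_a above 0.045 m and contact force between cartridge_a and the fingers above 1 N and contact force between cartridge_a and stand below 0.05 N and contact force between cartridge_a and reader below 0.05 N and contact force between cartridge_a and cartridge_b below 0.05 N and linear speed of cartridge_a below 0.05 m/s) and linear speed of cartridge_a below 0.03 m/s and horizontal distance between cartridge_a and window below 0.025 m and z of cartridge_a in the frame of window between 0.008 and 0.09 m and angle between cartridge_a's own z axis and vertical below 0.2 rad and ((distance between cartridge_b and socket_left below 0.012 m and angle between cartridge_b's own z axis and vertical below 0.12 rad) or (distance between cartridge_b and socket_right below 0.012 m and angle between cartridge_b's own z axis and vertical below 0.12 rad)) and contact force between cartridge_b and the fingers below 0.05 N and linear speed of cartridge_b below 0.02 m/s and contact force between cartridge_b and stand below 3.35 N) or ((height (world z) of cartridge_b above 0.045 m and contact force between cartridge_b and the fingers above 1 N and contact force between cartridge_b and stand below 0.05 N and contact force between cartridge_b and reader below 0.05 N and contact force between cartridge_b and cartridge_a below 0.05 N and linear speed of cartridge_b below 0.05 m/s) and linear speed of cartridge_b below 0.03 m/s and horizontal distance between cartridge_b and window below 0.025 m and z of cartridge_b in the frame of window between 0.008 and 0.09 m and angle between cartridge_b's own z axis and vertical below 0.2 rad and ((distance between cartridge_a and socket_left below 0.012 m and angle between cartridge_a's own z axis and vertical below 0.12 rad) or (distance between cartridge_a and socket_right below 0.012 m and angle between cartridge_a's own z axis and vertical below 0.12 rad)) and contact force between cartridge_a and the fingers below 0.05 N and linear speed of cartridge_a below 0.02 m/s and contact force between cartridge_a and stand below 3.35 N))); the arm keeps its last pose, push and grip.
It fails at once if a cartridge was tipped by more than 35 degrees (angle between any of cartridge_a, cartridge_b's own z axis and vertical above 0.61 rad).
It fails at once if a bystander was moved by more than 30 mm (distance of any of jar, beaker, wrench, tipbox, mouse from where it was at the start of the episode above 0.03 m).
It also fails if it takes over 61 s, if anything falls off the work surface, if the arm or the gripper's body presses on something with over 40 N, if the wrist force passes 120 N, or if a joint passes its speed limit or range.

ROBOT

A 6-joint arm with a two-finger parallel gripper is mounted at the origin on the work surface. World frame = base frame: x ahead of the robot, y to its left, z up, the work surface at z = 0. Lengths are in mm, angles in rad, forces in N, time in s.
With the tool pointing down it reaches from about 325 to 775 mm from the base axis. Payload 5.5 kg.
Tool frame: the origin (TCP) lies on the centre line of the jaws, within the pads' length; the fingertips stand manip.tcp_to_tips ahead of it and the grasp point (between the pads) lies 8 mm behind it (manip.tcp_to_tips is the distance from the TCP to the fingertips, in mm); z points along the fingers, y is the line along which they close (so a half turn about z gives the same grasp; the last joint's range is limited). The gripper opens to 85 mm and grips with 20 to 120 N. Pads are 22 mm wide; open, the fingers measure 114 mm over their backs; the gripper's body (76 mm by 85 mm) begins 54 mm behind the grasp point. The pads swing forward as they close: fully open they stand 13 mm farther back than shut.
Start: joints at [-1.288, 0.091, 1.231, -0, 1.82, -0.057], TCP at [199.979, -565.707, 242.275] pointing down, gripper open.
Joint ranges: [-2.87, 2.87], [-0.86, 2.18], [0.17, 2.46], [-1.51, 4.65], [0.06, 2.69], [-2.65, 2.65]. Speed limits (rad/s): [2.57, 2.57, 3.01, 3.14, 3.14, 3.14].

INTERFACE

Orientations are given as a unit quaternion [w, x, y, z].
In Python, from bench import manip gives the robot as it stands. The module is installed in compiled form; this text tells all that it offers.
- The arm moves only by the tool send_rows, never from a script. Its argument "steps" is text: rows parted by semicolons, each of 7 numbers parted by spaces: the shift along the tool's x, y, z in m, then the turn, a rotation vector about the tool's x, y, z in degrees, then the closure, from -1 (fully open) to 1 (shut). In form: x y z ax ay az grip; .... A call has exactly 5 rows; each row shifts and turns the commanded pose from where the row before left it, along the tool's axes as they then stand; what a row does not reach is not made up. A row lasts 1/8 s, in which the tool goes at most 62.5 mm and 10.7 degrees, less where a joint would pass 70% of its speed; a pose out of reach is approached as far as the arm can. A call with a gripper value outside its range is refused whole. The fingers move at their own pace and stop on an object; the grip force is fixed at half the most. Time passes only in rows, so rows that do not move let the fingers close, or fill a call up. It gives the time, the measured TCP pose, the force, the opening and the grip force at its end, in the units of the state.
- manip.state(): the state, without advancing time (a new reading comes with each control period).
- manip.get_image(name): name is "side" or "top" or "wrist"; returns the picture (480x640x3 uint8, red, green, blue); there is no depth.
- manip.camera_model(name): a dict with "fx", "fy", "cx", "cy" (pixels), "R" (3x3) and "t" (3): a world point X has camera coordinates R X + t. Camera axes: x right, y down, z forward; pixel columns grow to the right and rows downward; lengths in mm; the calibration is good to about 2 mm. A picture is of the moment at which its call begins: read the wrist's pose just before it. camera_model takes no time and is no camera call; for the wrist camera it gives the pose at the moment of the call.
- manip.finish_job(): hands the job in; it is judged then, once.
The state is a dict: "time_s": time; "joint_positions": joint angles; "dq": joint speeds; "joint_torque": joint torques, N m; "eef_pos": TCP position; "ee_rot": TCP orientation; "contact_force": force on the tool from outside, world axes, zero at the start; "wrist_torque": the same for the moment, N m; "gripper_width": finger opening in mm; "grip_force": force on a finger pad.
Only numpy, scipy, OpenCV 4.12 (cv2) and the standard library are available. Lean on these libraries where they do the work, as an engineer would, in place of code of your own. Each camera call takes 0.05 s, during which the arm holds its last target. There are 200 camera calls.

## Working session

There is one attempt and no reset: what is moved stays moved. The work goes in short steps, Python scripts to look and compute and a tool call to move; the robot and the scene stay as the last step left them, time stands still between calls to the robot, and variables do not carry over. Pictures are saved under pics/ and viewed, at most 10 in all, crops included, and the job is handed in when it is done.

Besides the shell and the picture viewer there is one more tool, called as name(argument=value, ...) on one line, values as JSON. send_rows: Moves the arm, as the interface text tells. Its arguments: {"type":"object","properties":{"steps":{"type":"string"}},"required":["steps"]}

```bash
mkdir -p pics
python3 - <<'E'
from bench import manip
import cv2
s=manip.state(); print(s, manip.tcp_to_tips)
for n in("top","side"):
    im=manip.get_image(n); cv2.imwrite(f"pics/{n}0.png",im[:,:,::-1])
    m=manip.camera_model(n); print(n,m)
E
```

```text
{'time_s': 0.0, 'joint_positions': array([-1.28773484e+00,  9.18637735e-02,  1.23190766e+00, -2.21578804e-05,
        1.81978359e+00, -5.66852110e-02]), 'dq': array([-1.05693543e-03,  8.13332988e-04, -6.00271339e-04, -5.60229346e-04,
       -2.50192820e-05,  2.62970974e-04]), 'joint_torque': array([-2.39590318e-04, -4.58723187e+01, -4.18021452e+01,  1.75409932e-04,
        1.14815772e-02, -2.82076809e-05]), 'eef_pos': array([ 199.87560996, -565.45123859,  241.1356026 ]), 'ee_rot': array([-9.73694076e-04,  9.85606171e-01,  1.69054763e-01, -1.21492836e-04]), 'contact_force': array([-0.0274769 ,  0.58211745,  0.14930665]), 'wrist_torque': array([-0.00636098, -0.04336852,  0.02448406]), 'grip_force': 0.0, 'gripper_width': 85.4065133138957} 11.0
top {'fx': 603.356968140904, 'fy': 603.356968140904, 'cx': 307.68469612410627, 'cy': 243.04389710849398, 'R': array([[ 0.02967334, -0.99949507,  0.01136196],
       [-0.99790525, -0.03027604, -0.05717059],
       [ 0.05748571, -0.00964172, -0.99829977]]), 't': array([ -16.08096677,  596.15302781, 1581.48839642])}
side {'fx': 484.12300808594523, 'fy': 484.12300808594523, 'cx': 320.44867703541115, 'cy': 241.77539208127192, 'R': array([[-0.78816592, -0.61545233,  0.00359318],
       [-0.32671418,  0.41343762, -0.84989833],
       [ 0.52158635, -0.67103485, -0.52693445]]), 't': array([465.19633432, 226.1108344 , 785.36718191])}
```

View pics/top0.png

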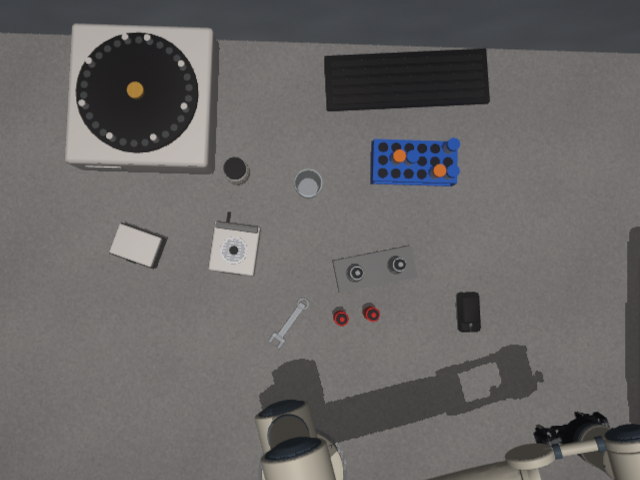

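View pics/side0.png

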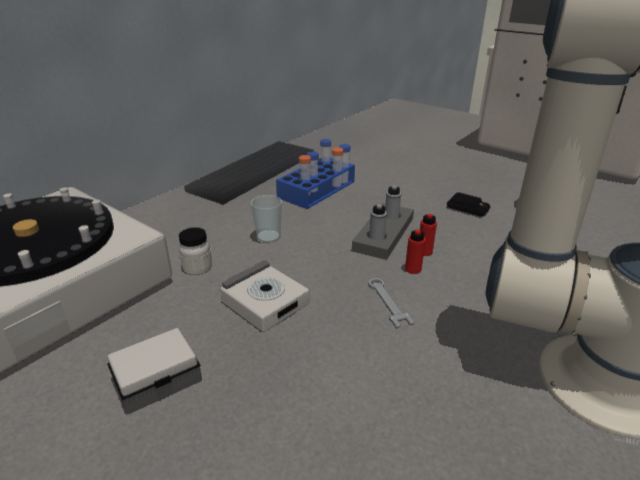

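The top view shows the cartridges at about (356,272) on the left and (399,264) on the right, and the window at (234,250). The red look-alikes are at (341,317) and (371,313). The side view agrees.

```bash
cat > h.py <<'E'
from bench import manip
import numpy as np, cv2
from scipy.spatial.transform import Rotation as Ro
def ray(m,u,v,z):
    R=np.array(m["R"]);t=np.array(m["t"]);c=-R.T@t
    d=R.T@np.array([(u-m["cx"])/m["fx"],(v-m["cy"])/m["fy"],1]); return c+d*(z-c[2])/d[2]
def go(target,yaw=None):
    s=manip.state();q=s["ee_rot"];R=Ro.from_quat([q[1],q[2],q[3],q[0]])
    d=R.inv().apply(np.array(target)-s["eef_pos"])
    print("tcp",s["eef_pos"].round(1),"F",s["contact_force"].round(2),"w",round(s["gripper_width"],1),"tool shift mm",d.round(1))
    if yaw is not None:
        T=Ro.from_matrix(np.array([[np.cos(yaw),np.sin(yaw),0],[np.sin(yaw),-np.cos(yaw),0],[0,0,-1]]))
        print("rotvec deg",np.degrees((R.inv()*T).as_rotvec()).round(2))
E
python3 - <<'E'
from h import *
im=cv2.imread("pics/top0.png");m=manip.camera_model("top")
crop=im[215:335,200:430]; cv2.imwrite("pics/crop.png",cv2.resize(crop,None,fx=3.4,fy=3.4,interpolation=cv2.INTER_CUBIC))
g=cv2.cvtColor(im,cv2.COLOR_BGR2GRAY)
for n,(u,v),z in(("L",(356,272),100),("R",(399,264),100),("W",(234,250),40)):
    x0,y0=u-14,v-14; p=(g[y0:y0+28,x0:x0+28]<50).astype(np.uint8)
    c=max(cv2.findContours(p,0,2)[0],key=cv2.contourArea); (a,b),r=cv2.minEnclosingCircle(c)
    print(n,a+x0,b+y0,r,ray(m,a+x0,b+y0,z).round(1))
for n,(u,v) in (("redL",(341,317)),("redR",(371,313))): print(n,ray(m,u,v,100).round())
E
```

```text
L 356.9285717010498 272.3571424484253 4.764980316162109 [ 521.8 -123.   100. ]
R 399.5 264.0 4.924529075622559 [ 545.9 -229.4  100. ]Traceback (most recent call last):
  File "<stdin>", line 7, in <module>
ValueError: max() iterable argument is empty
```

View pics/crop.png

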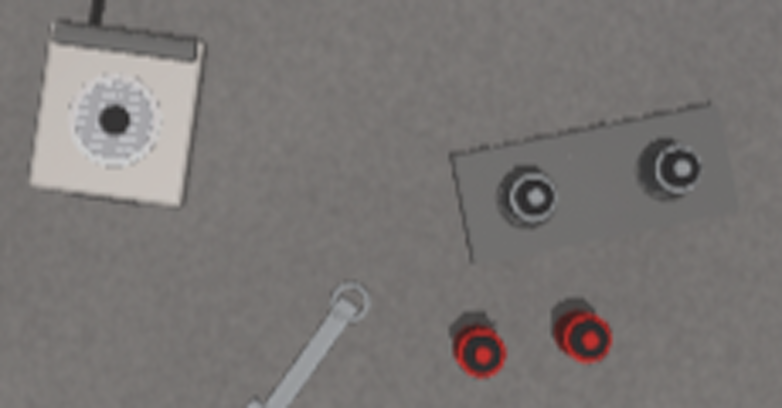

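The crop shows cap centres at full-image pixels of about (357,272.6) on the left and (400,264) on the right. The window centre is at about (233.8,250.3).

Run:
```python
from h import *
m=manip.camera_model("top")
L=ray(m,357,272.6,100);R=ray(m,400,264.1,100);W=ray(m,233.8,250.3,40)
for n,(u,v) in (("redL",(341.5,318)),("redR",(372.5,314.5))): print(n,ray(m,u,v,100).round())
d=L-R;yaw=np.arctan2(-d[0],d[1]);print(L,R,W,yaw)
go([L[0]-30,L[1],220],yaw)
```

```text
redL [407. -87. 100.]
redR [ 418. -165.  100.]
[ 521.15099537 -123.19159916  100.        ] [ 545.68428842 -230.70676208  100.        ] [570.2778432  193.95182002  40.        ] 0.22434341462900945
tcp [ 199.9 -565.5  241.2] F [-0.54 -0.06  0.06] w 85.2 tool shift mm [ 422.  -319.9   21.8]
rotvec deg [-0.11  0.    6.61]
```

send_rows(steps="0.042 -0.032 0.002 0 0 0.7 -1;0.042 -0.032 0.002 0 0 0.7 -1;0.042 -0.032 0.002 0 0 0.7 -1;0.042 -0.032 0.002 0 0 0.7 -1;0.042 -0.032 0.002 0 0 0.7 -1")

```text
time_s: 0.72
eef_pos: [350.6, -346.9, 231.8]
ee_rot: [-0.0, 0.99, 0.139, -0.0]
contact_force: [1.1, -0.7, 0.3]
gripper_width: 85.4
grip_force: 0.0
```

send_rows(steps="0.042 -0.032 0.002 0 0 0.7 -1;0.042 -0.032 0.002 0 0 0.7 -1;0.042 -0.032 0.002 0 0 0.7 -1;0.042 -0.032 0.002 0 0 0.7 -1;0.042 -0.032 0.002 0 0 0.7 -1")

```text
time_s: 1.35
eef_pos: [513.7, -139.3, 221.8]
ee_rot: [-0.0, 0.994, 0.108, -0.0]
contact_force: [0.0, -0.4, -0.4]
gripper_width: 85.6
grip_force: 0.0
```

Run:
```python
from h import *
L=np.array([521.2,-123.2]);go([*L,220],.224)
m=manip.camera_model("wrist");im=manip.get_image("wrist");cv2.imwrite("pics/w1.png",im[:,:,::-1]);np.savez("w1.npz",**m)
for P in ([*L,100],[545.7,-230.7,100]):
    c=m["R"]@np.array(P)+m["t"];print(c[0]/c[2]*m["fx"]+m["cx"],c[1]/c[2]*m["fy"]+m["cy"])
```

```text
tcp [ 513.7 -139.3  221.8] F [ 0.03 -0.45 -0.42] w 85.6 tool shift mm [ 10.8 -14.1   1.8]
rotvec deg [-0.01  0.03 -0.39]
299.4597290547162 221.35266986407154
465.35695835473405 220.0700405424692
```

View pics/w1.png

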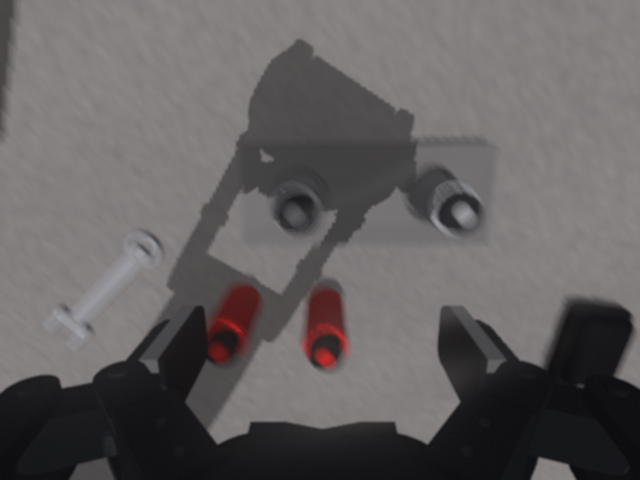

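The wrist view is motion-blurred. It shows the left cap near (295,212) and the right one near (461,215), both close to prediction. I'll centre over the left one and look again at rest.

send_rows(steps="0.005 -0.007 0 0 0 -0.4 -1;0.005 -0.007 0 0 0 0 -1;0 0 0 0 0 0 -1;0 0 0 0 0 0 -1;0 0 0 0 0 0 -1")

```text
time_s: 2.02
eef_pos: [519.4, -125.7, 222.5]
ee_rot: [0.0, 0.994, 0.112, 0.0]
contact_force: [0.3, 0.2, 0.1]
gripper_width: 85.6
grip_force: 0.0
```

Run:
```python
from h import *
L=np.array([521.2,-123.2]);go([*L,220],.224)
m=manip.camera_model("wrist");im=manip.get_image("wrist")[:,:,::-1]
cv2.imwrite("pics/w2.png",cv2.resize(im[150:350,200:500],None,fx=2.6,fy=2.6));np.savez("w2.npz",**m)
for P in ([*L,100],[545.7,-230.7,100],[*L,105],[545.7,-230.7,105]):
    c=m["R"]@np.array(P)+m["t"];print(c[0]/c[2]*m["fx"]+m["cx"],c[1]/c[2]*m["fy"]+m["cy"])
```

```text
tcp [ 519.4 -125.7  222.5] F [0.28 0.23 0.13] w 85.6 tool shift mm [ 2.3 -2.   2.5]
rotvec deg [ 0.01 -0.01 -0.03]
317.62409942943236 233.53809180802025
481.5433086391228 233.25070450399753
317.5415497028488 235.47643091694076
484.5107966442323 235.18384234049736
```

View pics/w2.png

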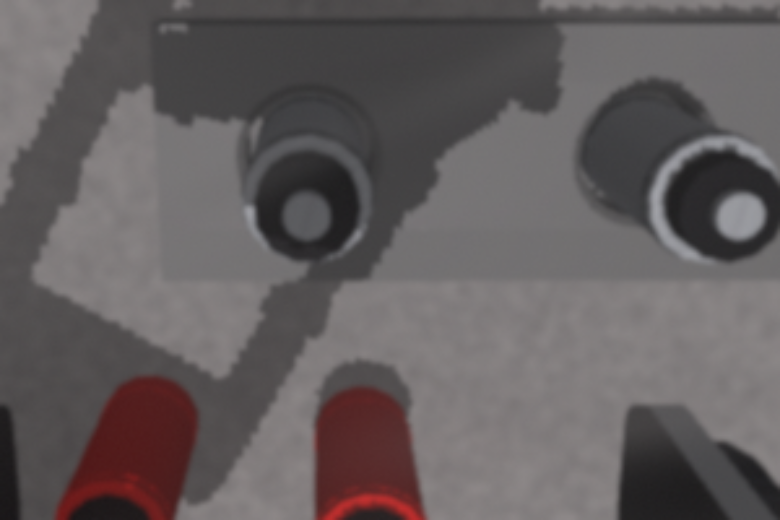

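The picture at rest shows the left nipple at about (318,232.7) and the right at about (484.6,232.7), about 2 mm further along tool x than predicted. The yaw is aligned. I'll descend now.

send_rows(steps="0.003 -0.002 0.04 0 0 0 -1;0 0 0.04 0 0 0 -1;0 0 0.04 0 0 0 -1;0 0 0.02 0 0 0 -1;0 0 0 0 0 0 -1")

```text
time_s: 2.7
eef_pos: [521.3, -122.3, 81.0]
ee_rot: [-0.001, 0.994, 0.112, -0.001]
contact_force: [0.6, 0.4, -0.0]
gripper_width: 85.2
grip_force: 0.0
```

Run:
```python
from h import *
go([522,-123,60],.224)
```

```text
tcp [ 521.3 -122.3   81. ] F [ 0.62  0.41 -0.05] w 85.2 tool shift mm [ 0.6  0.9 21. ]
rotvec deg [-0.08  0.14  0.02]
```

send_rows(steps="0 0 0.015 0 0 0 -1;0 0 0.006 0 0 0 -1;0 0 0 0 0 0 -1;0 0 0 0 0 0 0.1;0 0 0 0 0 0 1")

```text
time_s: 3.32
eef_pos: [522.4, -122.4, 61.8]
ee_rot: [0.0, 0.994, 0.112, 0.0]
contact_force: [-0.8, -0.3, 0.1]
gripper_width: 51.6
grip_force: 0.0
```

send_rows(steps="0 0 0 0 0 0 1;0 0 0 0 0 0 1;0 0 0 0 0 0 1;0 0 0 0 0 0 1;0 0 0 0 0 0 1")

```text
time_s: 3.95
eef_pos: [522.3, -122.3, 61.9]
ee_rot: [-0.0, 0.994, 0.112, 0.0]
contact_force: [-1.8, 2.1, 5.7]
gripper_width: 35.4
grip_force: 60.2
```

send_rows(steps="0 0 -0.006 0 0 0 1;0 0 -0.014 0 0 0 1;0 0 -0.02 0 0 0 1;0 0 -0.016 0 0 0 1;0 0 -0.006 0 0 0 1")

```text
time_s: 4.58
eef_pos: [522.9, -122.6, 125.6]
ee_rot: [0.001, 0.994, 0.112, 0.002]
contact_force: [-0.3, -0.1, -5.6]
gripper_width: 35.3
grip_force: 60.4
```

send_rows(steps="0 0 0 0 0 0 1;0 0 0 0 0 0 1;0 0 0 0 0 0 1;0 0 0 0 0 0 1;0 0 0 0 0 0 1")

```text
time_s: 5.2
eef_pos: [522.0, -122.4, 123.0]
ee_rot: [-0.0, 0.994, 0.112, -0.0]
contact_force: [0.2, 0.0, -4.6]
gripper_width: 35.5
grip_force: 60.3
```

send_rows(steps="0 0 0 0 0 0 1;0 0 0 0 0 0 1;0 0 0 0 0 0 1;0 0 0 0 0 0 1;0 0 0 0 0 0 1")

```text
time_s: 5.82
eef_pos: [522.1, -122.4, 123.3]
ee_rot: [0.0, 0.994, 0.112, -0.0]
contact_force: [0.9, 0.2, -4.6]
gripper_width: 35.3
grip_force: 60.3
```

Run:
```python
from h import *
F=[]
for i in range(4):
    im=manip.get_image("wrist");s=manip.state();F.append(s["contact_force"])
print(np.array(F).round(2),s["eef_pos"],s["wrist_torque"],s["joint_torque"],s["gripper_width"])
cv2.imwrite("pics/lift1.png",im[:,:,::-1])
```

```text
[[-0.3  -0.18 -4.39]
 [ 0.44  0.39 -4.28]
 [ 0.18  0.04 -4.  ]
 [ 0.1   0.41 -5.27]] [ 522.10384673 -122.35144062  123.2632253 ] [ 0.00916448  0.00844393 -0.01077432] [-8.51273617e-04 -4.08615088e+01 -4.41365433e+01  2.81432309e-03
 -2.83162997e-03 -1.97054499e-05] 35.55277904836012
```

View pics/lift1.png

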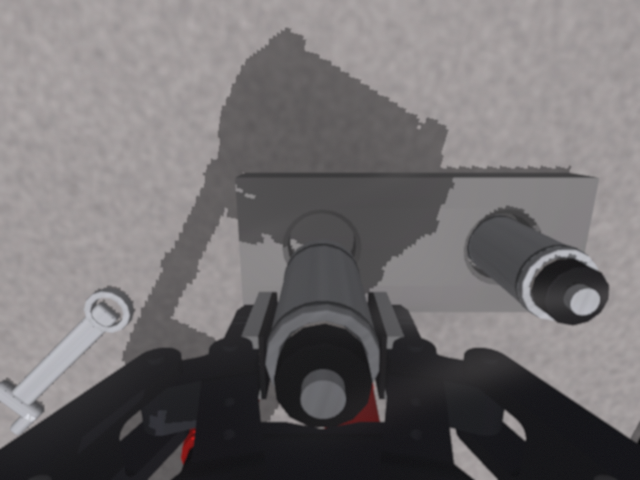

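The left cartridge is held upright and clear of the stand, and weighs about 4.5 N, which points to the packed one. Putting it back.

send_rows(steps="0 0 0.01 0 0 0 1;0 0 0.018 0 0 0 1;0 0 0.018 0 0 0 1;0 0 0.01 0 0 0 1;0 0 0.004 0 0 0 1")

```text
time_s: 6.65
eef_pos: [521.5, -122.2, 62.0]
ee_rot: [-0.0, 0.994, 0.112, -0.001]
contact_force: [-3.6, 2.5, 7.0]
gripper_width: 35.6
grip_force: 61.5
```

send_rows(steps="0 0 0.002 0 0 0 1;0 0 0 0 0 0 1;0 0 0 0 0 0 1;0 0 0 0 0 0 1;0 0 0 0 0 0 1")

```text
time_s: 7.28
eef_pos: [522.6, -122.5, 62.0]
ee_rot: [0.0, 0.994, 0.112, 0.001]
contact_force: [-0.5, -0.4, 0.3]
gripper_width: 35.2
grip_force: 60.7
```

send_rows(steps="0 0 0 0 0 0 0.3;0 0 0 0 0 0 -0.2;0 0 0 0 0 0 -1;0 0 0 0 0 0 -1;0 0 0 0 0 0 -1")

```text
time_s: 7.9
eef_pos: [522.1, -122.4, 61.3]
ee_rot: [0.0, 0.994, 0.112, 0.0]
contact_force: [0.6, 0.8, 0.8]
gripper_width: 85.8
grip_force: 0.0
```

send_rows(steps="0 0 0 0 0 0 -1;0 0 -0.02 0 0 0 -1;0 0 -0.04 0 0 0 -1;0 0 -0.05 0 0 0 -1;0 0 -0.01 0 0 0 -1")

```text
time_s: 8.52
eef_pos: [523.8, -122.9, 187.8]
ee_rot: [0.002, 0.994, 0.112, 0.004]
contact_force: [0.1, 0.4, -0.1]
gripper_width: 85.1
grip_force: 0.0
```

Run:
```python
from h import *
go([547,-230.5,183],.224)
m=manip.camera_model("wrist");im=manip.get_image("wrist")[:,:,::-1];cv2.imwrite("pics/w3.png",im)
for P in ([522,-123,105],[546.5,-230.5,105]):
    c=m["R"]@np.array(P)+m["t"];print(c[0]/c[2]*m["fx"]+m["cx"],c[1]/c[2]*m["fy"]+m["cy"])
```

```text
tcp [ 523.8 -122.9  187.8] F [ 0.14  0.43 -0.13] w 85.1 tool shift mm [ -1.4 110.1   5.3]
rotvec deg [ 0.26 -0.46  0.04]
319.2235194634324 259.0798262234699
509.37055385113246 258.69798349662074
```

View pics/w3.png

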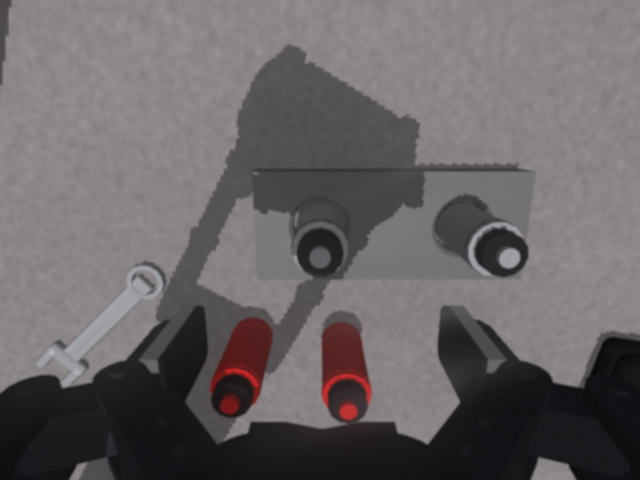

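The left cartridge is back upright in its socket, nipple at (319,257). The right nipple is at (509,258), as predicted. Moving 110 mm along tool y.

send_rows(steps="0 0.03 0 0 0 0 -1;0 0.04 0 0 0 0 -1;0 0.03 0 0 0 0 -1;0 0.01 0.02 0 0 0 -1;0 0 0.04 0 0 0 -1")

```text
time_s: 9.2
eef_pos: [547.0, -230.1, 120.6]
ee_rot: [0.0, 0.994, 0.112, 0.001]
contact_force: [1.0, -0.6, -0.2]
gripper_width: 85.4
grip_force: 0.0
```

send_rows(steps="0 0 0.038 0 0 0 -1;0 0 0.015 0 0 0 -1;0 0 0.005 0 0 0 -1;0 0 0 0 0 0 -1;0 0 0 0 0 0 -1")

```text
time_s: 9.82
eef_pos: [547.5, -229.9, 65.2]
ee_rot: [0.001, 0.994, 0.112, 0.001]
contact_force: [-0.4, -0.0, 1.0]
gripper_width: 85.3
grip_force: 0.0
```

Run:
```python
from h import *
go([546.5,-230.5,62],.224)
```

```text
tcp [ 547.5 -229.9   65.2] F [-0.36 -0.04  1.03] w 85.3 tool shift mm [-1.1  0.3  3.2]
rotvec deg [ 0.11 -0.13  0.04]
```

send_rows(steps="-0.001 0 0.002 0 0 0 -1;0 0 0 0 0 0 0.1;0 0 0 0 0 0 1;0 0 0 0 0 0 1;0 0 0 0 0 0 1")

```text
time_s: 10.45
eef_pos: [545.8, -229.8, 61.6]
ee_rot: [-0.0, 0.994, 0.112, 0.0]
contact_force: [-0.0, 1.1, 2.1]
gripper_width: 35.1
grip_force: 60.1
```

send_rows(steps="0 0 0 0 0 0 1;0 0 0 0 0 0 1;0 0 -0.006 0 0 0 1;0 0 -0.014 0 0 0 1;0 0 -0.02 0 0 0 1")

```text
time_s: 11.08
eef_pos: [545.3, -229.8, 101.8]
ee_rot: [-0.0, 0.994, 0.112, -0.001]
contact_force: [-0.1, -0.4, -2.0]
gripper_width: 35.1
grip_force: 60.0
```

send_rows(steps="0 0 -0.016 0 0 0 1;0 0 -0.006 0 0 0 1;0 0 0 0 0 0 1;0 0 0 0 0 0 1;0 0 0 0 0 0 1")

```text
time_s: 11.7
eef_pos: [545.3, -229.6, 122.3]
ee_rot: [-0.0, 0.994, 0.112, -0.001]
contact_force: [0.5, 0.0, -2.0]
gripper_width: 35.0
grip_force: 60.0
```

send_rows(steps="0 0 0 0 0 0 1;0 0 0 0 0 0 1;0 0 0 0 0 0 1;0 0 0 0 0 0 1;0 0 0 0 0 0 1")

```text
time_s: 12.32
eef_pos: [545.7, -229.8, 123.3]
ee_rot: [0.0, 0.994, 0.112, 0.0]
contact_force: [-0.6, -0.8, -3.1]
gripper_width: 34.8
grip_force: 60.0
```

Run:
```python
from h import *
F=[]
for i in range(4):
    im=manip.get_image("wrist");s=manip.state();F.append(s["contact_force"])
print(np.array(F).round(2),s["eef_pos"],s["gripper_width"])
```

```text
[[-0.58  0.34 -2.71]
 [ 0.24  0.3  -2.41]
 [-0.35 -0.33 -2.3 ]
 [-0.71 -0.6  -2.16]] [ 545.64298845 -229.84353421  123.28907517] 34.92414117453314
```

The right cartridge weighs about 2.4 N against 4.5 N, so the left one is the heavier. Putting the right one back.

send_rows(steps="0 0 0.01 0 0 0 1;0 0 0.018 0 0 0 1;0 0 0.018 0 0 0 1;0 0 0.01 0 0 0 1;0 0 0.005 0 0 0 1")

```text
time_s: 13.15
eef_pos: [545.1, -229.5, 61.6]
ee_rot: [-0.001, 0.994, 0.112, -0.001]
contact_force: [-6.2, 3.2, 10.5]
gripper_width: 34.8
grip_force: 61.3
```

send_rows(steps="0 0 0.001 0 0 0 1;0 0 0 0 0 0 1;0 0 0 0 0 0 1;0 0 0 0 0 0 0.3;0 0 0 0 0 0 -0.2")

```text
time_s: 13.78
eef_pos: [545.9, -230.0, 61.8]
ee_rot: [0.0, 0.994, 0.112, 0.0]
contact_force: [0.9, -0.6, 0.6]
gripper_width: 50.6
grip_force: 0.0
```

send_rows(steps="0 0 0 0 0 0 -1;0 0 0 0 0 0 -1;0 0 0 0 0 0 -1;0 0 -0.02 0 0 0 -1;0 0 -0.04 0 0 0 -1")

```text
time_s: 14.4
eef_pos: [544.7, -229.4, 121.0]
ee_rot: [-0.001, 0.994, 0.112, -0.001]
contact_force: [0.3, 0.1, -0.2]
gripper_width: 85.2
grip_force: 0.0
```

send_rows(steps="0 0 -0.05 0 0 0 -1;0 -0.01 -0.01 0 0 0 -1;0 -0.04 0 0 0 0 -1;0 -0.04 0 0 0 0 -1;0 -0.02 0 0 0 0 -1")

```text
time_s: 15.02
eef_pos: [520.7, -120.9, 181.7]
ee_rot: [0.0, 0.994, 0.113, 0.0]
contact_force: [0.6, 0.1, 0.5]
gripper_width: 85.5
grip_force: 0.0
```

send_rows(steps="0 0 0.02 0 0 0 -1;0 0 0 0 0 0 -1;0 0 0 0 0 0 -1;0 0 0 0 0 0 -1;0 0 0 0 0 0 -1")

```text
time_s: 15.65
eef_pos: [521.3, -123.1, 161.6]
ee_rot: [0.0, 0.994, 0.112, 0.0]
contact_force: [0.6, -0.5, -0.3]
gripper_width: 85.5
grip_force: 0.0
```

Run:
```python
from h import *
go([522,-122.7,62],.224)
m=manip.camera_model("wrist");im=manip.get_image("wrist")[:,:,::-1];cv2.imwrite("pics/w4.png",im)
for P in ([522,-123,105],[546.5,-230.5,105]):
    c=m["R"]@np.array(P)+m["t"];print(c[0]/c[2]*m["fx"]+m["cx"],c[1]/c[2]*m["fy"]+m["cy"])
```

```text
tcp [ 521.3 -123.1  161.6] F [ 0.65 -0.47 -0.29] w 85.5 tool shift mm [ 0.7 -0.2 99.6]
rotvec deg [ 0.02 -0.02 -0.  ]
320.2737013249298 269.6083775725487
535.5783140305177 269.33019345680526
```

View pics/w4.png

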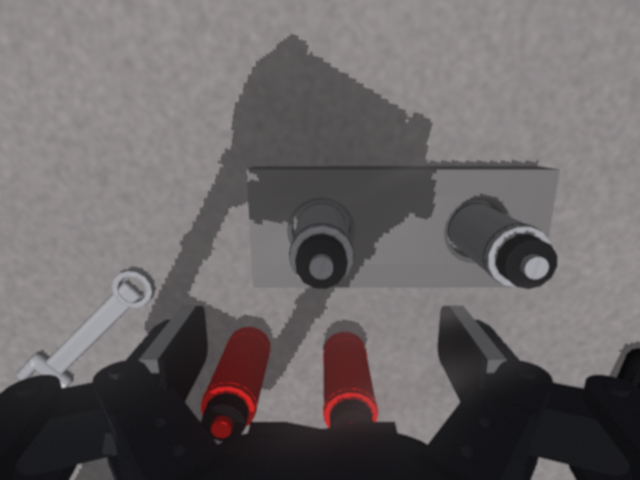

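Both cartridges stand upright in their sockets, nipples at (320,267) and (536,267). I'll re-grasp the left one and lift it 90 mm.

send_rows(steps="0.001 0 0.03 0 0 0 -1;0 0 0.04 0 0 0 -1;0 0 0.02 0 0 0 -1;0 0 0.01 0 0 0 -1;0 0 0 0 0 0 -1")

```text
time_s: 16.32
eef_pos: [522.2, -122.4, 61.5]
ee_rot: [-0.0, 0.994, 0.112, 0.0]
contact_force: [-0.1, -0.7, -0.1]
gripper_width: 85.7
grip_force: 0.0
```

send_rows(steps="0 0 0 0 0 0 -1;0 0 0 0 0 0 0.1;0 0 0 0 0 0 1;0 0 0 0 0 0 1;0 0 0 0 0 0 1")

```text
time_s: 16.95
eef_pos: [522.4, -122.3, 61.9]
ee_rot: [0.0, 0.994, 0.112, 0.0]
contact_force: [-1.5, 1.3, 3.7]
gripper_width: 35.4
grip_force: 60.2
```

send_rows(steps="0 0 0 0 0 0 1;0 0 0 0 0 0 1;0 0 -0.006 0 0 0 1;0 0 -0.014 0 0 0 1;0 0 -0.02 0 0 0 1")

```text
time_s: 17.58
eef_pos: [521.5, -122.3, 101.2]
ee_rot: [-0.0, 0.994, 0.112, -0.001]
contact_force: [-0.1, 0.1, -4.3]
gripper_width: 35.5
grip_force: 60.3
```

send_rows(steps="0 0 -0.02 0 0 0 1;0 0 -0.02 0 0 0 1;0 0 -0.01 0 0 0 1;0 0 0 0 0 0 1;0 0 0 0 0 0 1")

```text
time_s: 18.2
eef_pos: [521.7, -122.3, 150.3]
ee_rot: [-0.0, 0.994, 0.112, -0.001]
contact_force: [0.3, 0.0, -4.4]
gripper_width: 35.3
grip_force: 60.3
```

Run:
```python
from h import *
go([571,194,152],.224)
```

```text
tcp [ 521.7 -122.3  150.3] F [ 0.25  0.03 -4.39] w 35.3 tool shift mm [ 118.5 -297.4   -1.6]
rotvec deg [-0.04  0.08  0.03]
```

send_rows(steps="0.006 -0.015 0 0 0 0 1;0.012 -0.03 0 0 0 0 1;0.014 -0.035 0 0 0 0 1;0.014 -0.035 0 0 0 0 1;0.014 -0.035 0 0 0 0 1")

```text
time_s: 18.82
eef_pos: [546.9, 39.5, 150.5]
ee_rot: [-0.0, 0.994, 0.112, -0.001]
contact_force: [0.7, -0.5, -4.6]
gripper_width: 35.6
grip_force: 60.6
```

send_rows(steps="0.014 -0.035 0 0 0 0 1;0.014 -0.035 0 0 0 0 1;0.014 -0.035 0 0 0 0 1;0.01 -0.027 0 0 0 0 1;0.006 -0.015 0 0 0 0 1")

```text
time_s: 19.45
eef_pos: [570.3, 195.7, 150.3]
ee_rot: [-0.0, 0.994, 0.113, -0.001]
contact_force: [-0.8, -0.4, -3.9]
gripper_width: 35.1
grip_force: 60.7
```

send_rows(steps="0 0 0.006 0 0 0 1;0 0 0.006 0 0 0 1;0 0 0 0 0 0 1;0 0 0 0 0 0 1;0 0 0 0 0 0 1")

```text
time_s: 20.08
eef_pos: [571.2, 193.0, 139.7]
ee_rot: [-0.0, 0.994, 0.112, 0.0]
contact_force: [-0.1, 0.2, -5.1]
gripper_width: 35.0
grip_force: 60.7
```

Run:
```python
from h import *
go([571,194,139],.224)
a=manip.get_image("side")[150:380,150:470,::-1];b=manip.get_image("wrist")[:,:,::-1]
cv2.imwrite("pics/end.png",np.hstack([cv2.resize(a,(460,330)),cv2.resize(b,(340,330))]))
```

```text
tcp [571.2 193.  139.7] F [-0.13  0.21 -5.09] w 35.0 tool shift mm [ 0.  -1.   0.7]
rotvec deg [-0.   -0.04 -0.01]
```

View pics/end.png

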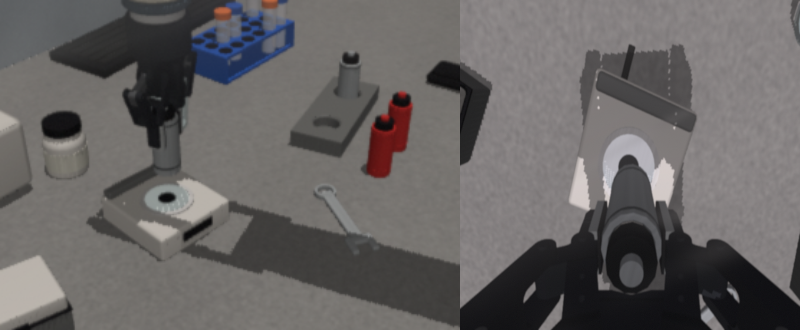

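The left panel shows the cartridge upright above the window and touching nothing, with the right one standing in the stand. The beaker is hidden behind the gripper, but the arm's path stayed well short of it.

```bash
python3 -c "
from bench import manip
print(manip.finish_job())"
```

```text
the job is handed in; nothing more can be done
None
```

The job is handed in: the left cartridge is the heavier (about 4.5 N against 2.4 N) and is held upright about 45 mm above the reader window, with the lighter one standing in the right socket; the judge's verdict was not shown.

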